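Wind the plate turntable and hold its index plunger out

ROBOT

A 7-joint arm with a two-finger parallel gripper is mounted at the origin on a cart in front of the work surface, level with it; the furniture and walls round the work are solid. World frame = base frame: x ahead of the robot, y to its left, z up, the work surface at z = 0. Lengths are in m, angles in rad, forces in N, time in s.
With the tool pointing down it reaches from about 0.4 to 0.85 m from the base axis. Payload 4.5 kg.
Tool frame: the origin (TCP) lies at the very end of the fingers, on their centre line; the grasp point (between the pads) lies 19 mm behind it; z points along the fingers, y is the line along which they close (so a half turn about z gives the same grasp; the last joint's range is limited). The gripper opens to 88 mm and grips with 3 to 60 N. Pads are 18 mm wide; open, the fingers measure 123 mm over their backs; the gripper's body (75 mm by 187 mm) begins 45 mm behind the grasp point.
Start: joints at [1.299, 0.689, -0.195, 1.565, 0.157, 0.902, -0.215], TCP at [0.188, -0.596, 0.239] pointing down, gripper open.
Joint ranges: [-3.01, 3.01], [-0.46, 2.08], [-1.47, 1.51], [0.13, 2.56], [-1, 4.14], [0.04, 2.09], [-2.66, 2.66]. Speed limits (rad/s): [2.57, 2.57, 3.14, 3.14, 3.14, 3.14, 3.14].

INTERFACE

Orientations are given as a unit quaternion [x, y, z, w].
In Python, from plant import r gives the robot as it stands. The module is installed in compiled form; this text tells all that it offers.
- The arm moves only by the tool step_arm, never from a script. Its argument "increments" is a list of rows, each a list of 2 entries, a list of its own where there are three numbers: the shift along the world's x, y, z in cm, then the turn, a rotation vector about the world's x, y, z in degrees. A call has exactly 10 rows; each row shifts and turns the commanded pose from where the row before left it; what a row does not reach is not made up. A row lasts 1/10 s, in which the tool goes at most 50 mm and 8.59 degrees, less where a joint would pass 70% of its speed; a pose out of reach is approached as far as the arm can. A call is refused whole if a number of a shift passes 5 or a number of a turn 8.59, either way. A call with a gripper value outside its range is refused whole. "fingers" is the opening, from 0 (shut) to 1 (fully open), set as the call begins (left out, the last holds). The fingers move at their own pace and stop on an object; "grip_force" is the grip in N (left out, the last holds). Time passes only in rows, so rows that do not move let the fingers close, or fill a call up. It gives the time, the measured TCP pose, the force, the opening and the grip force at its end, in the units of the state.
- r.get_state(): the state, without advancing time (a new reading comes with each control period).
- r.snapshot(name): name is "scene" or "top" or "wrist"; returns (picture, depth): 420x560x3 uint8, red, green, blue; 420x560 float32, m along the optical axis (not along the pixel's ray), 0 where there is no reading.
- r.calibration(name): a dict with "fov_y" (degrees; the focal length in pixels is half the picture's height over the tangent of half this angle, whatever the lens; pixels are square), "cx", "cy" (the principal point, pixels), "R" (3x3) and "t" (3): a world point X has camera coordinates R X + t. Camera axes: x right, y down, z forward; pixel columns grow to the right and rows downward; lengths in m; the calibration is good to about 2 mm. A picture is of the moment at which its call begins: read the wrist's pose just before it. calibration takes no time and is no camera call; for the wrist camera it gives the pose at the moment of the call.
- r.finish_job(): hands the job in; it is judged then, once.
The state is a dict: "clock": time; "q": joint angles; "qd": joint speeds; "joint_torque": joint torques, N m; "tool_pos": TCP position; "eef_rot": TCP orientation; "contact_force": force on the tool from outside, world axes, zero at the start; "moment": the same for the moment, N m; "opening": opening from 0.0 (shut) to 1.0 (fully open); "finger_force": force on a finger pad.
Only numpy, scipy, OpenCV 4.12 (cv2) and the standard library are available. Lean on these libraries where they do the work, as an engineer would, in place of code of your own. Each camera call takes 0.05 s, during which the arm holds its last target. There are 200 camera calls.

TASK

Wind up the spring-driven culture-dish turntable: turn its wing key clockwise as seen from above, in several partial turns, until it is fully wound, with the index plunger left seated meanwhile so that the table stays locked. Then pull the plunger's knurled knob straight up, fully back, and keep hold of it there so that the pin stays clear of the seat holes; let the table run with its dish for at least a second, and finish while still holding the knob fully back. Touch neither the table nor the dish, and leave the other things on the bench where they are.

Things in the scene. Friction and masses are not known exactly. Their poses are not given: they have to be found in the camera images.
- unit: the fixed turntable unit, a white casting 112 x 280 mm. Origin on the bench under it; z up. A round plinth with the turntable lies at its +y end (table axis at y = +50 mm), a raised drive housing (112 mm along x, y = -150 to -30 mm, flat top 75 mm above the bench) at its -y end. The key axis is vertical at (0, -104 mm), the plunger axis vertical at (0, -12 mm), on an aluminium nose 28 mm wide that juts out of the housing over the table's rim, its top at 75 mm too.
- wing_centre (a point): centre of the wing of the winding key, an aluminium butterfly-shaped plate 40 mm wide (its own y), 22 mm high (z) and 9 mm thick (x), stood upright on the housing; grip it across the 9 mm. The point lies 103 mm above the bench and 28 mm above the housing top, on the key's vertical axis; its height does not change. At key value 0 its axes are those of the unit.
- wind_key (a joint): turn of the winding key in rad: 0 fully run down, 4.2 fully wound (firm stop), grows as the key is turned clockwise seen from above. It starts at 0. The key stays where it is left, so it can be let go and gripped anew; turning takes 0.12 Nm at first and rises to about 0.25 Nm.
- knob_centre (a point): centre of the black knurled pull knob of the index plunger, an upright cylinder 26 mm across and 27 mm high; 102 mm above the bench (27 mm above the nose's top) when the pin is seated. Below it is a hex body 21 mm across, up to 11 mm above the nose.
- plunger (a joint): lift of the plunger in m: 0 with its 7 mm pin seated 8 mm deep in a hole of the table, 0.008 when the pin tip is level with the table's top, 0.012 fully back (firm stop). A spring pushes it down with 5 N when seated and 11 N when fully back; let go, it springs back.
- turntable: round aluminium table 144 mm across, its top 55 mm above the bench; origin on its vertical axis at bench height. Four seat holes (for the pin) lie 62 mm from the axis, a quarter turn apart; four small pegs centre the dish. The wound spring drives it clockwise when the pin is out.
- seat_hole (a point): mouth of the one seat hole in which the pin stands at the start; moves with the table
- plunger_axis (a point): fixed point on the plunger's vertical axis at the height of the table's top
- dish_centre (a point): centre of the loose culture dish, 90 mm across and 15 mm high, which lies on the table between the pegs (underside 56 mm above the bench)
- bench_timer: bystander: small white bench timer, 68 x 68 x 20 mm, origin at its underside
- pen: bystander: marker pen lying on the bench, 135 mm long, 17 mm thick, origin at its underside
- flask: bystander: conical flask, 76 mm across, 133 mm high, origin at its underside
Things that resemble listed ones, but are neither listed nor needed, are in the scene too. Leave any orange look-alike of the part that bears dish_centre alone.

How it is judged:
On the way, in this order (a step that is already met when the one before it is completed fails the run):
1. the key is fully wound while the plunger is still seated (value of joint wind_key above 3.8 rad and value of joint plunger below 0.004 m), for 0.2 s.
2. the plunger is held fully back in the fingers and the table has run off its seat (value of joint plunger above 0.0095 m and contact force between the fingers and plunger above 2 N and horizontal distance between seat_hole and plunger_axis above 0.03 m), for 0.6 s.
At the end, for the whole second after the job is handed in: The fingers still hold the knob (more than 2 N) with the plunger at least 9.5 mm of its 12 mm back, the key is wound to at least 3.8 of 4.2 rad, the seat hole has run at least 30 mm away from the plunger, and the dish still lies flat on the table, centred within 10 mm (all of step 2 and value of joint wind_key above 3.8 rad and horizontal distance between dish_centre and turntable below 0.01 m and z of dish_centre in the frame of turntable below 0.068 m and angle between dish_centre's own z axis and vertical below 0.1 rad); the arm keeps its last pose, push and grip.
It fails at once if the plunger is pulled before the key is fully wound (value of joint plunger above 0.005 m and value of joint wind_key below 3.8 rad).
It fails at once if the robot touches the table or the dish (contact force between any of the fingers, the arm and turntable above 1 N or contact force between any of the fingers, the arm and dish above 1 N).
It fails at once if a bystander is disturbed (distance of any of bench_timer, pen, flask from where it was at the start of the episode above 0.02 m).
It also fails if it takes over 67 s, if anything falls off the work surface, if the arm or the gripper's body presses on something with over 40 N, if the wrist force passes 120 N, or if a joint passes its speed limit or range.

## Working session

There is one attempt and no reset: what is moved stays moved. The work goes in short steps, Python scripts to look and compute and a tool call to move; the robot and the scene stay as the last step left them, time stands still between calls to the robot, and variables do not carry over. Pictures are saved under pics/ and viewed, at most 10 in all, crops included, and the job is handed in when it is done.

Besides the shell and the picture viewer there is one more tool, called after "Emit:" as name(argument=value, ...), one argument or row to a line, values as JSON. step_arm: Moves the arm, as the interface text tells. Its arguments: {"type":"object","properties":{"increments":{"type":"array","items":{"type":"array"}},"fingers":{"type":"number"},"grip_force":{"type":"number"}},"required":["increments"]}

```bash
mkdir -p pics; cat > h.py <<'E'
import numpy as np, cv2, pickle
from plant import r
def snap(n,f):
    c=r.calibration(n); p,d=r.snapshot(n); pickle.dump((c,p,d),open(f+'.pkl','wb'))
    cv2.imwrite('pics/'+f+'.png',p[:,:,::-1]); return c,p,d
def ray(c,u,v):
    f=210/np.tan(np.radians(c['fov_y'])/2); R=np.array(c['R']);t=np.array(c['t'])
    return -R.T@t, R.T@np.array([(u-c['cx'])/f,(v-c['cy'])/f,1])
def atz(c,u,v,z):
    o,d=ray(c,u,v); return o+d*(z-o[2])/d[2]
def atd(c,u,v,dm):
    o,d=ray(c,u,v); return o+d*dm[int(v),int(u)]
def proj(c,X):
    f=210/np.tan(np.radians(c['fov_y'])/2); p=np.array(c['R'])@X+np.array(c['t']); return c['cx']+f*p[0]/p[2],c['cy']+f*p[1]/p[2]
def st():
    s=r.get_state(); print({k:np.round(s[k],4) for k in ('clock','q','tool_pos','eef_rot','contact_force','moment','opening','finger_force')})
E
python3 - <<'E'
from h import *
snap('top','top1'); snap('scene','scene1'); st()
E
```

```text
{'clock': np.float64(0.1), 'q': array([ 1.2988,  0.6899, -0.1945,  1.5662,  0.1573,  0.9025, -0.2151]), 'tool_pos': array([ 0.188 , -0.5955,  0.238 ]), 'eef_rot': array([ 9.883e-01,  1.523e-01, -2.000e-04, -8.000e-04]), 'contact_force': array([0.0569, 0.2088, 0.423 ]), 'moment': array([-0.0167, -0.0006,  0.0164]), 'opening': np.float64(0.9994), 'finger_force': np.float64(0.0)}
```

View pics/top1.png

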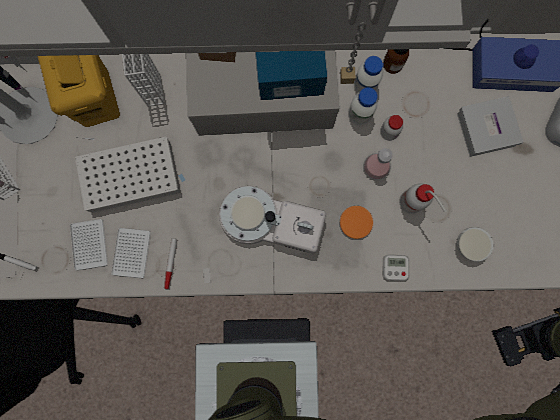

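View pics/scene1.png

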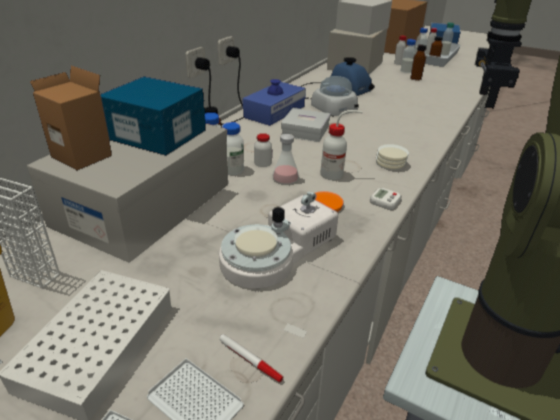

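The top view shows the table with its dish at (248,213), the knob at (270,216), and the key on the housing at (304,227). The orange look-alike is at (356,222), the pen at (170,263) and the timer at (397,268). I'll measure these and enlarge the unit.

```bash
python3 - <<'E'
from h import *
c,p,d=pickle.load(open('top1.pkl','rb'))
print(atz(c,248,213,.07),atz(c,270,216,.115),atz(c,304,227,.114))
print(atd(c,248,213,d),atd(c,270,216,d),atd(c,304,227,d), atd(c,290,240,d))
print('cam',ray(c,280,210)[0])
cv2.imwrite('pics/c1.png',cv2.resize(p[170:270,200:335,::-1],None,fx=5.9,fy=5.9,interpolation=cv2.INTER_CUBIC))
E
```

```text
[0.4870599  0.01368971 0.07      ] [ 0.47137986 -0.04452025  0.115     ] [ 0.44199746 -0.12911282  0.114     ]
[0.48663355 0.01349971 0.07275872] [ 0.47197332 -0.04441749  0.11098177] [ 0.44398286 -0.12976435  0.09805429] [ 0.4132831  -0.09379406  0.08160766]
cam [ 0.28340031 -0.0770677   1.38777137]
```

View pics/c1.png

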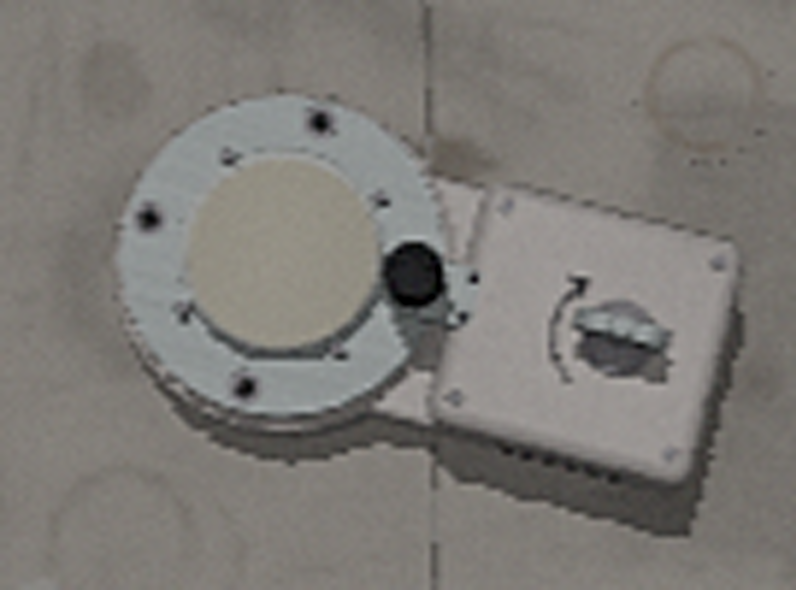

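The crop confirms the real dish is cream and sits on the table, with the knob black and the wing at crop (622,328). The unit's yaw is about -16°. I'll move above the key.

Emit:
step_arm(
  increments=[
    [[1.3, 2.3, 0], [0, 0, 2.8]],
    [[1.3, 2.3, 0], [0, 0, 2.8]],
    [[1.3, 2.3, 0], [0, 0, 2.8]],
    [[1.3, 2.3, 0], [0, 0, 2.8]],
    [[1.3, 2.3, 0], [0, 0, 2.8]],
    [[1.3, 2.3, 0], [0, 0, 2.8]],
    [[1.3, 2.3, 0], [0, 0, 2.8]],
    [[1.3, 2.3, 0], [0, 0, 2.8]],
    [[1.3, 2.3, 0], [0, 0, 2.8]],
    [[1.3, 2.3, 0], [0, 0, 2.8]],
  ],
  fingers=1,
  grip_force=55,
)

```text
clock: 1.1
tool_pos: [0.3184, -0.3649, 0.2385]
eef_rot: [0.922, 0.388, -0.0, -0.0]
contact_force: [1.0, 0.2, -0.2]
opening: 0.996
finger_force: 0.0
```

Emit:
step_arm(
  increments=[
    [[1.3, 2.3, 0], [0, 0, 2.8]],
    [[1.3, 2.3, 0], [0, 0, 2.8]],
    [[1.3, 2.3, 0], [0, 0, 2.8]],
    [[1.3, 2.3, 0], [0, 0, 2.8]],
    [[1.3, 2.3, 0], [0, 0, 2.8]],
    [[1.3, 2.3, 0], [0, 0, 2.8]],
    [[1.3, 2.3, 0], [0, 0, 2.8]],
    [[1.3, 2.3, 0], [0, 0, 2.8]],
    [[1.3, 2.3, 0], [0, 0, 2.8]],
    [[0, 0, 0], [0, 0, 2.8]],
  ],
)

```text
clock: 2.1
tool_pos: [0.4373, -0.1552, 0.2389]
eef_rot: [0.799, 0.602, 0.002, -0.0]
contact_force: [-1.0, -0.7, -0.3]
opening: 0.996
finger_force: 0.0
```

```bash
python3 - <<'E'
from h import *
st(); c,p,d=snap('wrist','w1')
for z,X in ((.114,(.442,-.131)),(.1155,(.4715,-.0445)),(.055,(.487,.014))): print(proj(c,np.array([*X,z])))
E
```

```text
{'clock': np.float64(2.1), 'q': array([ 0.54  ,  0.5085, -0.4479,  2.0264,  0.3395,  0.6763, -0.4051]), 'tool_pos': array([ 0.4373, -0.1552,  0.2389]), 'eef_rot': array([ 7.986e-01,  6.018e-01,  1.500e-03, -2.000e-04]), 'contact_force': array([-0.9753, -0.68  , -0.2663]), 'moment': array([-0.0802, -0.0706, -0.0462]), 'opening': np.float64(0.9958), 'finger_force': np.float64(0.0)}
(np.float64(277.50277647854085), np.float64(169.57751489856497))
(np.float64(283.78288071846555), np.float64(35.86364261088514))
(np.float64(281.61672668581576), np.float64(-39.13044448614224))
```

View pics/w1.png

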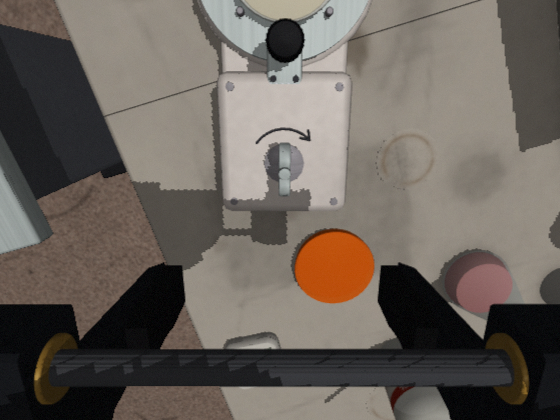

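The wrist view shows the wing upright along the column at (284.5,169), with ends at rows 143 and 194. The knob top is at (285,40) and the housing screws are at (230,86), (339,86), (342,201) and (235,201).

```bash
python3 - <<'E'
from h import *
c,p,d=pickle.load(open('w1.pkl','rb'))
k=atz(c,284.5,169,.114); n=atz(c,285,40,.1155); print(k,n,np.linalg.norm(n-k))
v=n-k; print('yaw',np.degrees(np.arctan2(-v[0],v[1])))
s=[atz(c,*q,.075) for q in ((230,86),(339,86),(342,201),(235,201))]
v=s[1]-s[0];print(np.degrees(np.arctan2(v[1],v[0])));v=s[0]-s[3]+s[1]-s[2];print(np.degrees(np.arctan2(-v[0],v[1])))
a,b=atz(c,285,143,.11),atz(c,284.5,194,.11);v=a-b;print(np.degrees(np.arctan2(-v[0],v[1])),np.linalg.norm(v))
for u,v in((284,150),(285,189),(285,40)):print(atd(c,u,v,d))
q=r.get_state()['eef_rot'];from scipy.spatial.transform import Rotation as R;y=R.from_quat(q).as_matrix();print(y)
print(np.degrees(np.arctan2(y[1,1],y[0,1])), k-r.get_state()['tool_pos'])
E
```

```text
[ 0.4471851  -0.13203169  0.114     ] [ 0.47159572 -0.04715557  0.1155    ] 0.0883294066734809
yaw -16.04539158190232
-16.0095816265615
-13.730535246173675
-16.380036019935634 0.03951040705211128
[ 0.45060466 -0.11875877  0.11032847]
[ 0.44331889 -0.14705627  0.11414927]
[ 0.47156952 -0.04722035  0.11608799]
[[ 2.76244000e-01  9.61087469e-01  3.60692376e-04]
 [ 9.61086992e-01 -2.76244224e-01  9.60833484e-04]
 [ 1.02308421e-03  8.12322654e-05 -9.99999473e-01]]
-16.036175565079752 [ 0.01116415  0.02502562 -0.12463864]
```

Emit:
step_arm(
  increments=[
    [[0.3, 0.7, 0], [0, 0, 0]],
    [[0.3, 0.7, -1], [0, 0, 0]],
    [[0.3, 0.8, -2], [0, 0, 0]],
    [[0, 0, -2], [0, 0, 0]],
    [[0, 0, -2], [0, 0, 0]],
    [[0, 0, -2], [0, 0, 0]],
    [[0, 0, -1], [0, 0, 0]],
    [[0, 0, 0], [0, 0, 0]],
    [[0, 0, 0], [0, 0, 0]],
    [[0, 0, 0], [0, 0, 0]],
  ],
)

```text
clock: 3.15
tool_pos: [0.4447, -0.1371, 0.1394]
eef_rot: [0.801, 0.598, 0.001, 0.001]
contact_force: [-0.9, -0.6, 0.3]
opening: 1.001
finger_force: 0.0
```

Emit:
step_arm(
  increments=[
    [[0.1, 0.3, -1.5], [0, 0, 0.4]],
    [[0, 0, -1.5], [0, 0, 0]],
    [[0, 0, -1.5], [0, 0, 0]],
    [[0, 0, -1], [0, 0, 0]],
    [[0, 0, 0], [0, 0, 0]],
    [[0, 0, 0], [0, 0, 0]],
    [[0, 0, 0], [0, 0, 0]],
    [[0, 0, 0], [0, 0, 0]],
    [[0, 0, 0], [0, 0, 0]],
    [[0, 0, 0], [0, 0, 0]],
  ],
)

```text
clock: 4.15
tool_pos: [0.4453, -0.1341, 0.084]
eef_rot: [0.799, 0.601, 0.0, 0.0]
contact_force: [0.2, 0.5, 0.5]
opening: 0.999
finger_force: 0.0
```

Emit:
step_arm(
  increments=[
    [[0, 0, 0], [0, 0, 0]],
    [[0, 0, 0], [0, 0, 0]],
    [[0, 0, 0], [0, 0, 0]],
    [[0, 0, 0], [0, 0, 0]],
    [[0, 0, 0], [0, 0, 0]],
    [[0, 0, 0], [0, 0, 0]],
    [[0, 0, 0], [0, 0, 0]],
    [[0, 0, 0], [0, 0, 0]],
    [[0, 0, 0], [0, 0, 0]],
    [[0, 0, 0], [0, 0, 0]],
  ],
  fingers=0,
  grip_force=50,
)

```text
clock: 5.15
tool_pos: [0.4453, -0.134, 0.0838]
eef_rot: [0.799, 0.601, 0.0, 0.0]
contact_force: [3.7, -1.7, -0.8]
opening: 0.119
finger_force: 4.2
```

```bash
python3 - <<'E'
from h import *
st()
E
```

```text
{'clock': np.float64(5.15), 'q': array([ 0.307 ,  0.7791, -0.1837,  2.1619,  0.558 ,  0.2446, -0.6494]), 'tool_pos': array([ 0.4453, -0.134 ,  0.0838]), 'eef_rot': array([7.990e-01, 6.013e-01, 1.000e-04, 1.000e-04]), 'contact_force': array([ 3.7152, -1.6545, -0.7915]), 'moment': array([-0.6138, -1.3562,  0.0396]), 'opening': np.float64(0.1189), 'finger_force': np.float64(4.1741)}
```

Emit:
step_arm(
  increments=[
    [[0, 0, 0], [0, 0, 0]],
    [[0, 0, 0], [0, 0, 0]],
    [[0, 0, 0], [0, 0, -3]],
    [[0, 0, 0], [0, 0, -5]],
    [[0, 0, 0], [0, 0, -6]],
    [[0, 0, 0], [0, 0, -6]],
    [[0, 0, 0], [0, 0, -6]],
    [[0, 0, 0], [0, 0, -4]],
    [[0, 0, 0], [0, 0, 0]],
    [[0, 0, 0], [0, 0, 0]],
  ],
)

```text
clock: 6.15
tool_pos: [0.4456, -0.134, 0.0838]
eef_rot: [0.927, 0.374, 0.0, 0.0]
contact_force: [2.7, -0.4, -0.9]
opening: 0.096
finger_force: 50.0
```

```bash
python3 - <<'E'
from h import *
st()
E
```

```text
{'clock': np.float64(6.15), 'q': array([ 0.252 ,  0.777 , -0.0954,  2.1643,  0.322 ,  0.2123, -0.9353]), 'tool_pos': array([ 0.4456, -0.134 ,  0.0838]), 'eef_rot': array([9.274e-01, 3.741e-01, 4.000e-04, 2.000e-04]), 'contact_force': array([ 2.6908, -0.4429, -0.9093]), 'moment': array([-0.1216, -0.4049, -0.1663]), 'opening': np.float64(0.0964), 'finger_force': np.float64(49.9998)}
```

Emit:
step_arm(
  increments=[
    [[0, 0, 0], [0, 0, -6]],
    [[0, 0, 0], [0, 0, -6]],
    [[0, 0, 0], [0, 0, -6]],
    [[0, 0, 0], [0, 0, -6]],
    [[0, 0, 0], [0, 0, -6]],
    [[0, 0, 0], [0, 0, -6]],
    [[0, 0, 0], [0, 0, -6]],
    [[0, 0, 0], [0, 0, -6]],
    [[0, 0, 0], [0, 0, -6]],
    [[0, 0, 0], [0, 0, -6]],
  ],
)

```text
clock: 7.15
tool_pos: [0.4453, -0.1331, 0.0838]
eef_rot: [0.99, -0.141, -0.0, -0.001]
contact_force: [2.7, 1.0, 0.4]
opening: 0.092
finger_force: 50.0
```

```bash
python3 - <<'E'
from h import *
st()
E
```

```text
{'clock': np.float64(7.15), 'q': array([ 0.1635,  0.7805,  0.0463,  2.1691, -0.1739,  0.1955, -1.4861]), 'tool_pos': array([ 0.4453, -0.1331,  0.0838]), 'eef_rot': array([ 9.900e-01, -1.407e-01, -0.000e+00, -5.000e-04]), 'contact_force': array([2.7396, 0.9843, 0.3924]), 'moment': array([ 0.2831, -0.3508,  0.1674]), 'opening': np.float64(0.0921), 'finger_force': np.float64(49.9971)}
```

Emit:
step_arm(
  increments=[
    [[0, 0, 0], [0, 0, -6]],
    [[0, 0, 0], [0, 0, -6]],
    [[0, 0, 0], [0, 0, -6]],
    [[0, 0, 0], [0, 0, -6]],
    [[0, 0, 0], [0, 0, -6]],
    [[0, 0, 0], [0, 0, -5]],
    [[0, 0, 0], [0, 0, 0]],
    [[0, 0, 0], [0, 0, 0]],
    [[0, 0, 0], [0, 0, 0]],
    [[0, 0, 0], [0, 0, 0]],
  ],
)

```text
clock: 8.15
tool_pos: [0.4456, -0.1327, 0.0838]
eef_rot: [0.903, -0.43, -0.0, -0.001]
contact_force: [3.3, 4.4, 1.1]
opening: 0.096
finger_force: 50.0
```

```bash
python3 - <<'E'
from h import *
st(); c,p,d=snap('wrist','w2')
E
```

```text
{'clock': np.float64(8.15), 'q': array([ 0.113 ,  0.7867,  0.1282,  2.1709, -0.4606,  0.2094, -1.8031]), 'tool_pos': array([ 0.4456, -0.1327,  0.0838]), 'eef_rot': array([ 9.030e-01, -4.296e-01, -2.000e-04, -9.000e-04]), 'contact_force': array([3.3239, 4.445 , 1.0871]), 'moment': array([ 0.9821, -0.6892,  0.0047]), 'opening': np.float64(0.096), 'finger_force': np.float64(50.0003)}
```

View pics/w2.png

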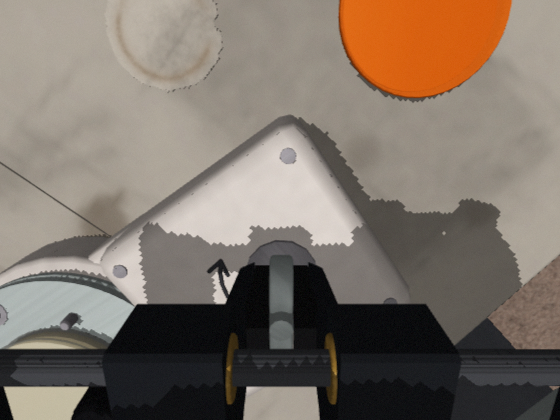

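The wing is still firmly gripped and has followed about 125° of turn. I'll let go, swing back 180° and regrip.

Emit:
step_arm(
  increments=[
    [[0, 0, 0], [0, 0, 0]],
    [[0, 0, 0], [0, 0, 0]],
    [[0, 0, 0], [0, 0, 0]],
    [[0, 0, 0], [0, 0, 0]],
    [[0, 0, 0], [0, 0, 0]],
    [[0, 0, 0], [0, 0, 0]],
    [[0, 0, 0], [0, 0, 0]],
    [[0, 0, 0], [0, 0, 4]],
    [[0, 0, 0], [0, 0, 8]],
    [[0, 0, 0], [0, 0, 8]],
  ],
  fingers=1,
)

```text
clock: 9.2
tool_pos: [0.4452, -0.134, 0.0837]
eef_rot: [0.964, -0.265, -0.0, 0.0]
contact_force: [0.8, -0.1, 0.6]
opening: 0.979
finger_force: 0.0
```

Emit:
step_arm(
  increments=[
    [[0, 0, 0], [0, 0, 8]],
    [[0, 0, 0], [0, 0, 8]],
    [[0, 0, 0], [0, 0, 8]],
    [[0, 0, 0], [0, 0, 8]],
    [[0, 0, 0], [0, 0, 8]],
    [[0, 0, 0], [0, 0, 8]],
    [[0, 0, 0], [0, 0, 8]],
    [[0, 0, 0], [0, 0, 8]],
    [[0, 0, 0], [0, 0, 8]],
    [[0, 0, 0], [0, 0, 8]],
  ],
)

```text
clock: 10.2
tool_pos: [0.4452, -0.1341, 0.0838]
eef_rot: [0.909, 0.417, -0.0, 0.0]
contact_force: [-0.1, -1.0, -0.3]
opening: 1.006
finger_force: 0.0
```

Emit:
step_arm(
  increments=[
    [[0, 0, 0], [0, 0, 8]],
    [[0, 0, 0], [0, 0, 8]],
    [[0, 0, 0], [0, 0, 8]],
    [[0, 0, 0], [0, 0, 8]],
    [[0, 0, 0], [0, 0, 8]],
    [[0, 0, 0], [0, 0, 8]],
    [[0, 0, 0], [0, 0, 8]],
    [[0, 0, 0], [0, 0, 8]],
    [[0, 0, 0], [0, 0, 8]],
    [[0, 0, 0], [0, 0, 8]],
  ],
)

```text
clock: 11.2
tool_pos: [0.4451, -0.1342, 0.0837]
eef_rot: [0.429, 0.904, -0.0, 0.0]
contact_force: [0.4, -0.8, -0.5]
opening: 0.995
finger_force: 0.0
```

```bash
python3 - <<'E'
from h import *
st(); snap('wrist','w3')
E
```

```text
{'clock': np.float64(11.2), 'q': array([ 0.4474,  0.8008, -0.4122,  2.1547,  0.9225,  0.3695, -0.0517]), 'tool_pos': array([ 0.4451, -0.1342,  0.0837]), 'eef_rot': array([ 4.286e-01,  9.035e-01, -2.000e-04,  1.000e-04]), 'contact_force': array([ 0.4115, -0.796 , -0.5049]), 'moment': array([ 0.0135, -0.1252,  0.043 ]), 'opening': np.float64(0.9955), 'finger_force': np.float64(0.0)}
```

View pics/w3.png

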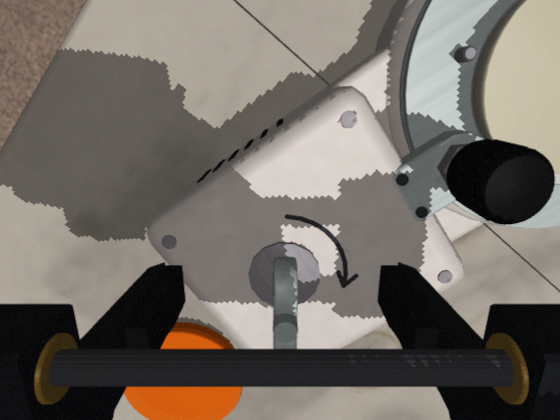

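The wing, at column 285, is aligned midway between the fingers. I'll close on it and turn.

Emit:
step_arm(
  increments=[
    [[0, 0.1, 0], [0, 0, 0]],
    [[0, 0, 0], [0, 0, 0]],
    [[0, 0, 0], [0, 0, 0]],
    [[0, 0, 0], [0, 0, 0]],
    [[0, 0, 0], [0, 0, 0]],
    [[0, 0, 0], [0, 0, 0]],
    [[0, 0, 0], [0, 0, 0]],
    [[0, 0, 0], [0, 0, 0]],
    [[0, 0, 0], [0, 0, 0]],
    [[0, 0, 0], [0, 0, 0]],
  ],
  fingers=0,
  grip_force=55,
)

```text
clock: 12.25
tool_pos: [0.4452, -0.1331, 0.0838]
eef_rot: [0.431, 0.902, 0.0, 0.0]
contact_force: [-0.7, 0.5, -0.1]
opening: 0.117
finger_force: 0.5
```

Emit:
step_arm(
  increments=[
    [[0, 0, 0], [0, 0, 0]],
    [[0, 0, 0], [0, 0, 0]],
    [[0, 0, 0], [0, 0, -3]],
    [[0, 0, 0], [0, 0, -6]],
    [[0, 0, 0], [0, 0, -6]],
    [[0, 0, 0], [0, 0, -6]],
    [[0, 0, 0], [0, 0, -6]],
    [[0, 0, 0], [0, 0, -6]],
    [[0, 0, 0], [0, 0, -6]],
    [[0, 0, 0], [0, 0, -6]],
  ],
)

```text
clock: 13.25
tool_pos: [0.4464, -0.1325, 0.0838]
eef_rot: [0.744, 0.668, 0.001, 0.0]
contact_force: [2.8, 1.8, -2.2]
opening: 0.093
finger_force: 55.0
```

Emit:
step_arm(
  increments=[
    [[0, 0, 0], [0, 0, -6]],
    [[0, 0, 0], [0, 0, -6]],
    [[0, 0, 0], [0, 0, -6]],
    [[0, 0, 0], [0, 0, -6]],
    [[0, 0, 0], [0, 0, -6]],
    [[0, 0, 0], [0, 0, -6]],
    [[0, 0, 0], [0, 0, -6]],
    [[0, 0, 0], [0, 0, -3]],
    [[0, 0, 0], [0, 0, 0]],
    [[0, 0, 0], [0, 0, 0]],
  ],
)

```text
clock: 14.25
tool_pos: [0.4469, -0.1328, 0.0838]
eef_rot: [0.943, 0.334, 0.002, 0.0]
contact_force: [5.7, -0.6, -5.0]
opening: 0.096
finger_force: 55.0
```

```bash
python3 - <<'E'
from h import *
st()
E
```

```text
{'clock': np.float64(14.25), 'q': array([ 0.2443,  0.777 , -0.0871,  2.164 ,  0.2955,  0.2081, -0.9965]), 'tool_pos': array([ 0.4469, -0.1328,  0.0838]), 'eef_rot': array([9.425e-01, 3.342e-01, 1.600e-03, 4.000e-04]), 'contact_force': array([ 5.6854, -0.583 , -4.9974]), 'moment': array([ 0.091 , -1.047 ,  0.0357]), 'opening': np.float64(0.0963), 'finger_force': np.float64(54.9986)}
```

Emit:
step_arm(
  increments=[
    [[0, 0, 0], [0, 0, -5]],
    [[0, 0, 0], [0, 0, -5]],
    [[0, 0, 0], [0, 0, -5]],
    [[0, 0, 0], [0, 0, -4]],
    [[0, 0, 0], [0, 0, -3]],
    [[0, 0, 0], [0, 0, -2]],
    [[0, 0, 0], [0, 0, 0]],
    [[0, 0, 0], [0, 0, 0]],
    [[0, 0, 0], [0, 0, 0]],
    [[0, 0, 0], [0, 0, 0]],
  ],
)

```text
clock: 15.25
tool_pos: [0.4471, -0.1331, 0.0838]
eef_rot: [0.991, 0.131, 0.002, 0.0]
contact_force: [5.4, -0.0, -5.2]
opening: 0.094
finger_force: 55.0
```

```bash
python3 - <<'E'
from h import *
st()
E
```

```text
{'clock': np.float64(15.25), 'q': array([ 0.2082,  0.7777, -0.0281,  2.1655,  0.0988,  0.196 , -1.2172]), 'tool_pos': array([ 0.4471, -0.1331,  0.0838]), 'eef_rot': array([9.914e-01, 1.308e-01, 1.800e-03, 3.000e-04]), 'contact_force': array([ 5.3894, -0.0238, -5.2007]), 'moment': array([ 0.0058, -1.0715,  0.0778]), 'opening': np.float64(0.0937), 'finger_force': np.float64(54.9985)}
```

The turn adds up to about 239° (4.17 rad). I'll release, lift, turn and go towards the knob.

Emit:
step_arm(
  increments=[
    [[0, 0, 0], [0, 0, 0]],
    [[0, 0, 0], [0, 0, 0]],
    [[0, 0, 0], [0, 0, 0]],
    [[0, 0, 0], [0, 0, 0]],
    [[0, 0, 0], [0, 0, 0]],
    [[0, 0, 0], [0, 0, 0]],
    [[0, 0, 1], [0, 0, 0]],
    [[0, 0, 2], [0, 0, 0]],
    [[0, 0, 3], [0, 0, 0]],
    [[0, 0, 3], [0, 0, 0]],
  ],
  fingers=1,
)

```text
clock: 16.25
tool_pos: [0.4447, -0.1329, 0.1752]
eef_rot: [0.992, 0.13, -0.0, -0.0]
contact_force: [0.9, -1.1, 0.8]
opening: 0.979
finger_force: 0.0
```

Emit:
step_arm(
  increments=[
    [[0, 0, 2], [0, 0, 6]],
    [[0, 0, 2], [0, 0, 7]],
    [[0, 0, 1], [0, 0, 7]],
    [[0, 0, 0], [0, 0, 7]],
    [[0, 0, 0], [0, 0, 7]],
    [[0, 0, 0], [0, 0, 7]],
    [[0, 0, 0], [0, 0, 7]],
    [[0, 0, 0], [0, 0, 6]],
    [[0, 0, 0], [0, 0, 5]],
    [[0, 0, 0], [0, 0, 0]],
  ],
)

```text
clock: 17.25
tool_pos: [0.4449, -0.1332, 0.2243]
eef_rot: [0.799, 0.601, -0.0, 0.0]
contact_force: [0.0, -0.8, -0.4]
opening: 1.0
finger_force: 0.0
```

```bash
python3 - <<'E'
from h import *
st(); c,p,d=snap('wrist','w4'); print(proj(c,np.array([.446,-.1335,.114])),proj(c,np.array([.4716,-.0455,.1155])))
E
```

```text
{'clock': np.float64(17.25), 'q': array([ 0.4505,  0.5269, -0.3938,  2.0441,  0.3337,  0.6311, -0.4478]), 'tool_pos': array([ 0.4449, -0.1332,  0.2243]), 'eef_rot': array([ 7.990e-01,  6.013e-01, -0.000e+00,  2.000e-04]), 'contact_force': array([ 0.0133, -0.7672, -0.3773]), 'moment': array([ 0.0103, -0.0325,  0.0299]), 'opening': np.float64(0.9999), 'finger_force': np.float64(0.0)}
(np.float64(282.19962724629687), np.float64(205.97389129879312)) (np.float64(282.68827543479387), np.float64(72.76625905925803))
```

View pics/w4.png

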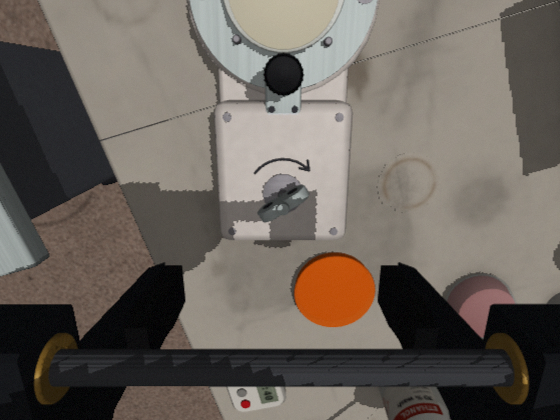

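The wing has turned to the expected angle, and the knob is at (284,74), within 1 mm of prediction. I'll go above the knob.

Emit:
step_arm(
  increments=[
    [[0.5, 1.5, 0], [0, 0, 0]],
    [[0.5, 1.8, 0], [0, 0, 0]],
    [[0.6, 1.8, 0], [0, 0, 0]],
    [[0.6, 1.8, 0], [0, 0, 0]],
    [[0.5, 1.8, -1], [0, 0, 0]],
    [[0, 0, -2], [0, 0, 0]],
    [[0, 0, -2], [0, 0, 0]],
    [[0, 0, -1], [0, 0, 0]],
    [[0, 0, 0], [0, 0, 0]],
    [[0, 0, 0], [0, 0, 0]],
  ],
)

```text
clock: 18.3
tool_pos: [0.4724, -0.0461, 0.1642]
eef_rot: [0.799, 0.601, 0.0, 0.0]
contact_force: [-0.0, -0.1, -0.5]
opening: 0.997
finger_force: 0.0
```

```bash
python3 - <<'E'
from h import *
st(); c,p,d=snap('wrist','w5'); print(proj(c,np.array([.472,-.0465,.1155])))
f=p[:,:,:].max(2); 
E
```

```text
{'clock': np.float64(18.3), 'q': array([ 0.1947,  0.6346, -0.3068,  2.08  ,  0.3976,  0.4816, -0.6928]), 'tool_pos': array([ 0.4724, -0.0461,  0.1642]), 'eef_rot': array([7.993e-01, 6.009e-01, 1.000e-04, 3.000e-04]), 'contact_force': array([-0.0448, -0.1322, -0.4599]), 'moment': array([-0.0634, -0.06  ,  0.0225]), 'opening': np.float64(0.9973), 'finger_force': np.float64(0.0)}
(np.float64(280.0638198919722), np.float64(239.43161127171405))
```

View pics/w5.png

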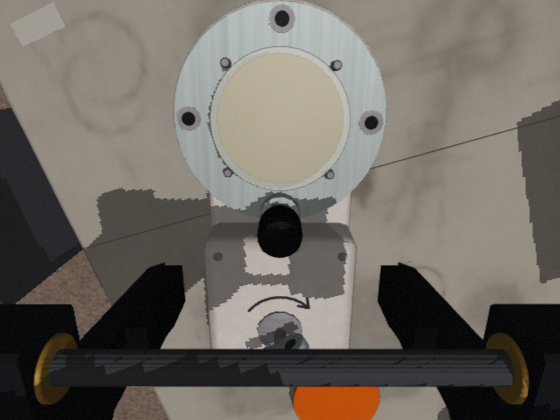

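The knob's top face is at about (280,235), some 2 mm further along +y than predicted. I'll correct, descend and grip.

Emit:
step_arm(
  increments=[
    [[0, 0.1, -1], [0, 0, 0]],
    [[0, 0, -2], [0, 0, 0]],
    [[0, 0, -2], [0, 0, 0]],
    [[0, 0, -1.5], [0, 0, 0]],
    [[0, 0, -1.3], [0, 0, 0]],
    [[0, 0, 0], [0, 0, 0]],
    [[0, 0, 0], [0, 0, 0]],
    [[0, 0, 0], [0, 0, 0]],
    [[0, 0, 0], [0, 0, 0]],
    [[0, 0, 0], [0, 0, 0]],
  ],
)

```text
clock: 19.35
tool_pos: [0.4725, -0.0451, 0.0863]
eef_rot: [0.799, 0.601, 0.0, 0.0]
contact_force: [-0.5, 0.8, -0.4]
opening: 1.0
finger_force: 0.0
```

Emit:
step_arm(
  increments=[
    [[0, 0, 0], [0, 0, 0]],
    [[0, 0, 0], [0, 0, 0]],
    [[0, 0, 0], [0, 0, 0]],
    [[0, 0, 0], [0, 0, 0]],
    [[0, 0, 0], [0, 0, 0]],
    [[0, 0, 0], [0, 0, 0]],
    [[0, 0, 0], [0, 0, 0]],
    [[0, 0, 0], [0, 0, 0]],
    [[0, 0, 0], [0, 0, 0]],
    [[0, 0, 0], [0, 0, 0]],
  ],
  fingers=0,
  grip_force=55,
)

```text
clock: 20.35
tool_pos: [0.4719, -0.045, 0.0857]
eef_rot: [0.799, 0.601, -0.0, -0.0]
contact_force: [-0.6, 0.5, 0.7]
opening: 0.276
finger_force: 55.0
```

```bash
python3 - <<'E'
from h import *
st()
E
```

```text
{'clock': np.float64(20.35), 'q': array([ 0.1066,  0.7791, -0.1762,  2.1345,  0.4875,  0.266 , -0.7728]), 'tool_pos': array([ 0.4719, -0.045 ,  0.0857]), 'eef_rot': array([ 7.990e-01,  6.013e-01, -2.000e-04, -1.000e-04]), 'contact_force': array([-0.5522,  0.4771,  0.6545]), 'moment': array([0.0494, 0.0914, 0.0144]), 'opening': np.float64(0.2762), 'finger_force': np.float64(55.0001)}
```

Emit:
step_arm(
  increments=[
    [[0, 0, 0.2], [0, 0, 0]],
    [[0, 0, 0.3], [0, 0, 0]],
    [[0, 0, 0.3], [0, 0, 0]],
    [[0, 0, 0.2], [0, 0, 0]],
    [[0, 0, 0.2], [0, 0, 0]],
    [[0, 0, 0], [0, 0, 0]],
    [[0, 0, 0], [0, 0, 0]],
    [[0, 0, 0], [0, 0, 0]],
    [[0, 0, 0], [0, 0, 0]],
    [[0, 0, 0], [0, 0, 0]],
  ],
)

```text
clock: 21.35
tool_pos: [0.472, -0.045, 0.0977]
eef_rot: [0.799, 0.601, -0.0, -0.0]
contact_force: [-0.4, 1.1, -11.9]
opening: 0.276
finger_force: 55.0
```

```bash
python3 - <<'E'
from h import *
st()
E
```

```text
{'clock': np.float64(21.35), 'q': array([ 0.1208,  0.7559, -0.1985,  2.1284,  0.4767,  0.2993, -0.7635]), 'tool_pos': array([ 0.472 , -0.045 ,  0.0977]), 'eef_rot': array([ 7.990e-01,  6.013e-01, -2.000e-04, -1.000e-04]), 'contact_force': array([ -0.3506,   1.1095, -11.8783]), 'moment': array([ 0.1701, -0.0244,  0.0231]), 'opening': np.float64(0.2763), 'finger_force': np.float64(54.9966)}
```

The knob is 12.0 mm up and pulling 11.9 N, so the plunger is fully back. I'll let the table run, then check.

Emit:
step_arm(
  increments=[
    [[0, 0, 0], [0, 0, 0]],
    [[0, 0, 0], [0, 0, 0]],
    [[0, 0, 0], [0, 0, 0]],
    [[0, 0, 0], [0, 0, 0]],
    [[0, 0, 0], [0, 0, 0]],
    [[0, 0, 0], [0, 0, 0]],
    [[0, 0, 0], [0, 0, 0]],
    [[0, 0, 0], [0, 0, 0]],
    [[0, 0, 0], [0, 0, 0]],
    [[0, 0, 0], [0, 0, 0]],
  ],
)

```text
clock: 22.35
tool_pos: [0.472, -0.045, 0.0977]
eef_rot: [0.799, 0.601, -0.0, -0.0]
contact_force: [-2.0, 1.9, -10.6]
opening: 0.278
finger_force: 55.0
```

```bash
python3 - <<'E'
from h import *
st(); L=[]
for i in range(3):
    c,p,d=snap('scene','s%d'%i); L.append(cv2.resize(p[190:300,190:350,::-1],None,fx=1.6*1.5,fy=1.6*1.5))
    if i<2:
        for _ in range(2): r.snapshot('top')
a=np.hstack(L[:2]); b=np.hstack([L[2],cv2.resize(r.snapshot('top')[0][170:270,200:335,::-1],(L[2].shape[1],L[2].shape[0]))])
o=np.vstack([a,b]); cv2.imwrite('pics/m.png',o); print(o.shape)
E
```

```text
{'clock': np.float64(22.35), 'q': array([ 0.1208,  0.7558, -0.1985,  2.1284,  0.4766,  0.2993, -0.7635]), 'tool_pos': array([ 0.472 , -0.045 ,  0.0977]), 'eef_rot': array([ 7.990e-01,  6.013e-01, -1.000e-04, -1.000e-04]), 'contact_force': array([ -2.039 ,   1.8683, -10.5761]), 'moment': array([ 0.2798,  0.2682, -0.0586]), 'opening': np.float64(0.2777), 'finger_force': np.float64(54.9966)}
(528, 768, 3)
```

View pics/m.png

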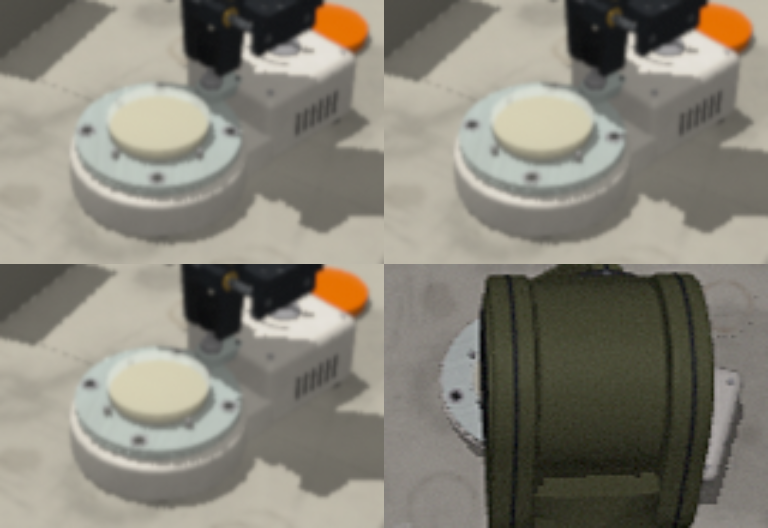

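The table is turning with the dish centred, since the front hole moves between frames. The seat hole must stay over 30 mm away during the final second, so I'll measure the table's phase and speed.

```bash
cat > t.py <<'E'
from h import *
C=np.array([.472,-.045])+.062*np.array([np.sin(np.radians(16.04)),np.cos(np.radians(16.04))])
th=np.radians(np.arange(0,360,1))
def prof(c,p):
    # brightness along the hole circle, angle measured clockwise from the plunger
    g=p.mean(2).astype(np.float32); a0=np.arctan2(*( (np.array([.472,-.045])-C)[::-1]))
    xy=np.array([proj(c,np.array([*(C+.062*np.array([np.cos(a0-t),np.sin(a0-t)])),.055])) for t in th]).astype(np.float32)
    return cv2.remap(g,xy[None,:,0],xy[None,:,1],1)[0]
def phase(c,p):
    b=prof(c,p); b=b-cv2.GaussianBlur(b[None],(0,0),12)[0]
    return sorted(int(i) for i in range(360) if b[i]<-18 and b[i]==b[np.arange(i-12,i+13)%360].min())
E
python3 - <<'E'
from t import *
for f in('scene1','s0','s1','s2'):
    c,p,d=pickle.load(open(f+'.pkl','rb')); print(f,phase(c,p))
E
```

```text
scene1 [89, 180, 270, 359]
s0 [41, 132, 223, 359]
s1 [48, 139, 230, 359]
s2 [56, 146, 238, 359]
```

The table turns at about 49°/s. The seat hole is now about 64° past the plunger, or at most 154°. Holding one more second and then handing in keeps it well clear either way.

Emit:
step_arm(
  increments=[
    [[0, 0, 0], [0, 0, 0]],
    [[0, 0, 0], [0, 0, 0]],
    [[0, 0, 0], [0, 0, 0]],
    [[0, 0, 0], [0, 0, 0]],
    [[0, 0, 0], [0, 0, 0]],
    [[0, 0, 0], [0, 0, 0]],
    [[0, 0, 0], [0, 0, 0]],
    [[0, 0, 0], [0, 0, 0]],
    [[0, 0, 0], [0, 0, 0]],
    [[0, 0, 0], [0, 0, 0]],
  ],
)

```text
clock: 23.75
tool_pos: [0.472, -0.045, 0.0977]
eef_rot: [0.799, 0.601, -0.0, -0.0]
contact_force: [-2.6, 2.1, -11.5]
opening: 0.275
finger_force: 55.0
```

```bash
python3 - <<'E'
from t import *
c,p,d=snap('scene','s9'); ph=phase(c,p); st(); print(ph)
s=r.get_state()
if s['tool_pos'][2]>.0965 and s['finger_force']>40: print(r.finish_job())
E
```

```text
{'clock': np.float64(23.8), 'q': array([ 0.1209,  0.7558, -0.1985,  2.1284,  0.4767,  0.2993, -0.7635]), 'tool_pos': array([ 0.472 , -0.045 ,  0.0977]), 'eef_rot': array([ 7.990e-01,  6.013e-01, -1.000e-04, -1.000e-04]), 'contact_force': array([ -3.1103,   1.5454, -10.7146]), 'moment': array([0.3419, 0.5888, 0.0204]), 'opening': np.float64(0.2759), 'finger_force': np.float64(54.9965)}
[92, 183, 272, 359]
the job is handed in; nothing more can be done
None
```

I wound the key to about 4.17 of 4.2 rad in two grips, then pulled the plunger fully back (12 mm) and kept hold of it. The table ran with its dish centred, and I handed the job in at 23.8 s; the hand-in call returned no verdict.

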